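Index the punching-die turret to the slot die and lock it

ROBOT

A 7-joint arm with a two-finger parallel gripper is mounted at the origin on the work surface. World frame = base frame: x ahead of the robot, y to its left, z up, the work surface at z = 0. Lengths are in m, angles in rad, forces in N, time in s.
With the tool pointing down it reaches from about 0.425 to 0.925 m from the base axis. Payload 6.8 kg.
Tool frame: the origin (TCP) lies at the very end of the fingers, on their centre line; the grasp point (between the pads) lies 19 mm behind it; z points along the fingers, x is the direction in which the jaws open and shut, and the axes are right-handed (so a half turn about z gives the same grasp; the last joint's range is limited). The gripper opens to 85 mm and grips with 20 to 120 N. Pads are 22 mm wide; open, the fingers measure 114 mm over their backs; the gripper's body (76 mm by 85 mm) begins 54 mm behind the grasp point. The pads swing forward as they close: fully open they stand 13 mm farther back than shut.
Start: joints at [1.058, 0.477, 0.022, 1.555, -0.011, 1.109, -0.083], TCP at [0.266, -0.62, 0.231] pointing down, gripper open.
Joint ranges: [-2.96, 2.96], [-0.34, 2.1], [-1.41, 1.46], [0.24, 2.44], [-1.37, 4.51], [0.17, 1.92], [-2.96, 2.96]. Speed limits (rad/s): [2.39, 2.39, 3.14, 3.14, 3.14, 3.14, 3.14].

INTERFACE

Orientations are given as a unit quaternion [w, x, y, z].
In Python, from station import bot gives the robot as it stands.
- The arm moves only by the shell command python3 -m creep 'ROWS' [FORCE]. ROWS is JSON, a list that holds one entry, the list of rows, each a list of 7 numbers: the shift along the tool's x, y, z in cm, then the turn, a rotation vector about the tool's x, y, z in rad, then the opening, from 0 (shut) to 1 (fully open). In form: [[[dx, dy, dz, wx, wy, wz, claw], ...]]. A call has 1 to 10 rows; each row is the pose to reach, as a shift and turn from the pose commanded when the call began, along the tool's axes at that moment; what a row does not reach only later rows make up. A row lasts 1/8 s, in which the tool goes at most 62.5 mm and 10.7 degrees, less where a joint would pass 70% of its speed; a pose out of reach is approached as far as the arm can. A call with a gripper value outside its range is refused whole. The fingers move at their own pace and stop on an object; FORCE is the grip in N (left out, the last holds). Time passes only in rows, so rows that repeat a pose let the fingers close. It gives the time, the measured TCP pose, the force and the opening at its end, in the units of the state.
- bot.get_obs(): the state, without advancing time (a new reading comes with each control period).
- bot.read_camera(name): name is "scene" or "top"; returns (picture, depth): 400x640x3 uint8, blue, green, red; 400x640 float32, m along the optical axis (not along the pixel's ray), 0 where there is no reading.
- bot.calibration(name): a dict with "mtx" (3x3 intrinsics, pixels), "rvec" (rotation vector, rad) and "tvec" (3), from world to camera coordinates, as OpenCV has them. Camera axes: x right, y down, z forward; pixel columns grow to the right and rows downward; lengths in m; the calibration is good to about 2 mm. A picture is of the moment at which its call begins. calibration takes no time and is no camera call.
- bot.hand_in(): hands the job in, once; it reports no verdict.
Trained networks look in the newest picture that a camera, given by its name, has taken for a name from the list of things; names that differ only in an ending like _2 or _b are one class to them, and where a whole thing is asked for, a point or a joint stands for the part that bears it (a point fixed in the world has none). Each returns a list of dicts, best first, with "p" (0 to 1); they miss things now and then, are a little off and sometimes report something else, mostly with a low value. They report only what shows in the picture. A call takes as long as a camera call. They do not tell look-alikes from the thing itself.
- bot.find_in(camera, label): "xy" ([column, row] in pixels, amid what is visible of it).
- bot.silhouettes(camera, label): "mask" (400x640 bool, what is visible of it) and "xy" ([column, row] in pixels, amid what is visible of it).
The state is a dict: "t": time; "q": joint angles; "joint_vel": joint speeds; "joint_torque": joint torques, N m; "eef_pos": TCP position; "tool_rot": TCP orientation; "contact_force": force on the tool from outside, world axes, zero at the start; "torque": the same for the moment, N m; "gripper_width": opening from 0.0 (shut) to 1.0 (fully open).
Only numpy, scipy, OpenCV 4.12 (cv2) and the standard library are available. Lean on these libraries where they do the work, as an engineer would, in place of code of your own. Each camera call takes 0.05 s, during which the arm holds its last target.

TASK

On the green cast base, push the upright tabs of the steel die turret with the fingertips to step it round until the die with the long slot points at the channel of the locking key. Then push the key along its channel fully home into the notch by that die, so that the turret is locked. Only push: do not lift the key, and leave everything else on the bench where it is.

Things in the scene. Friction and masses are not known exactly. Their poses are not given: they have to be found in the camera images.
- base: green cast-iron base fixed to the table, round foot 190 mm across. Origin at the table surface on the vertical axis of the turret; z up. Its +y axis points from the axis out along the key channel.
- channel (a point): outer end of the channel's rails, at floor height, 160 mm from the turret axis on the base's y axis. The channel is an arm of the base, 56 mm wide, floor 50 mm above the table, from 92 to 177 mm from the axis, with two low guide rails 17 mm apart from 92 to 160 mm from the axis, tops 60 mm above the table.
- turret (a joint): angle of the turret on its vertical axis, rad, growing counter-clockwise seen from above; 0 (or any full turn) has the slot die exactly at the key channel. It turns either way without end stops, with light friction (about 2 N at a tab), and stays where it is left.
- hub (a point): centre of the turret's flat top, 75 mm above the table. The turret is a steel plate about 170 mm across, from 45 to 75 mm above the table, with six dies on top, 60 degrees apart, and six tabs midway between them.
- slot_die (a point): centre of the top of the slot die, 40 mm from the turret axis, 79 mm above the table. All six dies are brass discs 31 mm wide, 4 mm high; this one has a black slot 25 x 8 mm along the radius, the other five round holes of 4 to 9 mm.
- tab (a point): top middle of one of the six equal upright tabs, the one 30 degrees counter-clockwise from the slot die, 70 mm from the turret axis. Tabs are of steel, 60 degrees apart, 8 mm thick, 24 mm long along the radius (58 to 82 mm from the axis), and rise from 75 to 107 mm above the table.
- slot_notch (a point): mouth of the rim notch next to the slot die: on the turret, 80 mm from its axis along the slot's direction, 75 mm above the table. Each die has such a notch, 20 mm wide, bottom 60 mm from the axis.
- gate (a point): fixed point on the base's y axis where that notch mouth must come: 80 mm from the turret axis towards the key, 75 mm above the table
- key: locking key: loose steel bar, 60 mm long, 14 mm wide, 30 mm high, about 0.2 kg, in the channel (underside 50, top 80 mm above the table). Origin under its middle; its -y axis points to the turret, where its nose is half-round. It starts drawn out. It goes in only where a notch faces it; the nose centres a notch up to about 4 mm off.
- key_nose (a point): middle of the key's nose, 65 mm above the table; fully home it touches the notch bottom, 60 mm from the turret axis
- key_back (a point): middle of the key's flat outer end, 65 mm above the table, the face to push on (30 mm from the key's middle; the part more than 60 mm above the table stands above the rails)
- last: wooden shoe last (foot form), 250 x 84 x 67 mm, lying to the right of the turret; origin under its middle; a bystander
- mallet: hammer lying on the left of the bench; a bystander
- glue: white glue bottle, 60 mm wide, 150 mm tall, far left; a bystander
- eyelets: small clear jar with a steel cap, 56 mm wide, 60 mm tall, standing beyond the key channel; a bystander
- spare_die: loose brass ring-shaped die, 31 mm wide, 25 mm tall, standing beyond the key channel, on the table; a bystander
- heel: cork heel piece, 55 x 63 x 18 mm, lying on the robot's side of the key channel; a bystander
- awl: awl with wooden handle, 170 mm long, lying beyond the turret; a bystander
- tin: steel tin, 70 mm wide, 80 mm tall, far right; a bystander
Not all that is in view belongs to the job. There is more than one size of the key; the job needs the smallest.

How it is judged:
On the way:
1. the slot die's notch stands at the key channel, within 9 mm, the key still out (horizontal distance between slot_notch and gate below 0.009 m and y of key_nose in the frame of base above 0.084 m), for 0.2 s.
At the end, for the whole second after the job is handed in: The notch of the slot die stands at the key channel (its mouth within 7 mm of the gate point), the key lies flat in its channel with its nose within 5 mm of the notch bottom, and all is at rest (horizontal distance between slot_notch and gate below 0.007 m and y of key_nose in the frame of base below 0.065 m and height (world z) of key between 0.045 and 0.055 m and angle between key's own z axis and vertical below 0.15 rad and linear speed of key below 0.02 m/s and velocity of joint turret between -0.1 and 0.1 rad/s); the robot touches nothing.
It fails at once if the key is lifted out of its channel (12 mm) or tipped up (height (world z) of key above 0.062 m or angle between key's own z axis and vertical above 0.4 rad).
It fails at once if one of the other things on the bench is moved by more than 30 mm (distance of any of last, mallet, glue, eyelets, spare_die, heel, awl, tin from where it was at the start of the episode above 0.03 m).
It also fails if it takes over 54 s, if anything falls off the work surface, if the arm or the gripper's body presses on something with over 40 N, if the wrist force passes 120 N, or if a joint passes its speed limit or range.

## Working session

There is one attempt and no reset: what is moved stays moved. The work goes in short steps, Python scripts to look and compute and a shell command to move; the robot and the scene stay as the last step left them, time stands still between calls to the robot, and variables do not carry over. Pictures are saved under pics/ and viewed, and the job is handed in when it is done.

```bash
ls; mkdir -p pics; python3 - <<'E'
from station import bot
import cv2
o=bot.get_obs(); print(o['t'],o['eef_pos'],o['tool_rot'],o['gripper_width'])
for n in ['scene','top']:
    im,d=bot.read_camera(n); cv2.imwrite(f'pics/{n}0.png',im)
    c=bot.calibration(n); print(n,c)
E
```

```text
pics
0.0 [ 0.26558686 -0.61992316  0.23034113] [-4.25217932e-04  8.34816052e-01 -5.50528269e-01 -7.76377348e-04] 0.997285454135879
scene {'mtx': array([[396.30711799,   0.        , 318.70181196],
       [  0.        , 396.30711799, 199.3928199 ],
       [  0.        ,   0.        ,   1.        ]]), 'rvec': array([ 2.02525055,  1.67655875, -0.50056991]), 'tvec': array([-0.05923638, -0.41917755,  1.55210329])}
top {'mtx': array([[442.93091233,   0.        , 321.98885812],
       [  0.        , 442.93091233, 196.98857347],
       [  0.        ,   0.        ,   1.        ]]), 'rvec': array([ 2.12437336, -2.09630839,  0.22933859]), 'tvec': array([-0.05059701,  0.57909   ,  1.43399855])}
```

View pics/scene0.png

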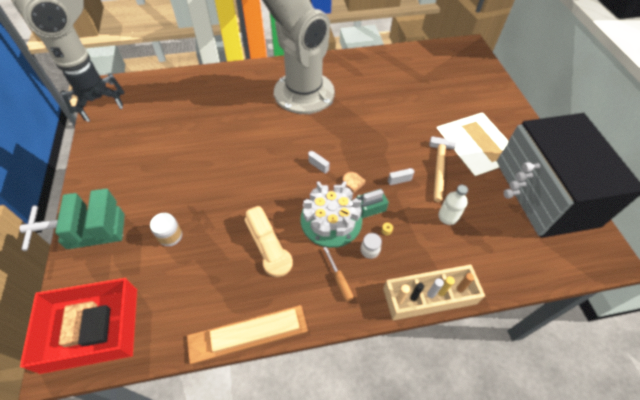

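View pics/top0.png

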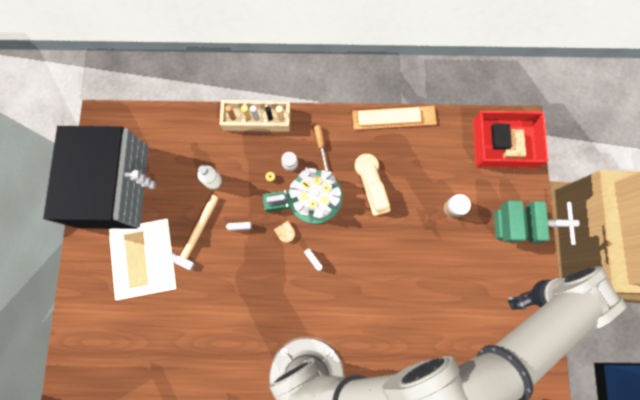

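```bash
cat > h.py <<'E'
import numpy as np, cv2
from station import bot
def cam(n):
    c=bot.calibration(n); R=cv2.Rodrigues(c['rvec'])[0]; return c['mtx'],R,np.asarray(c['tvec']).ravel()
def ray(n,uv,z):
    K,R,t=cam(n); d=R.T@np.linalg.inv(K)@np.array([uv[0],uv[1],1.]); C=-R.T@t
    return C+d*(z-C[2])/d[2]
def proj(n,P):
    K,R,t=cam(n); p=(R@np.atleast_2d(P).T).T+t; p=(K@p.T).T; return p[:,:2]/p[:,2:]
def cloud(n,d):
    K,R,t=cam(n); v,u=np.mgrid[:400,:640]; p=np.stack([(u-K[0,2])/K[0,0]*d,(v-K[1,2])/K[1,1]*d,d],-1)
    return (p-t)@R
def tri(uv1,uv2):
    A=[];Ps=[]
    for n in ('scene','top'):
        K,R,t=cam(n);Ps.append(K@np.c_[R,t])
    X=cv2.triangulatePoints(Ps[0],Ps[1],np.array(uv1,float).reshape(2,1),np.array(uv2,float).reshape(2,1)).ravel(); return X[:3]/X[3]
E
python3 - <<'E'
from h import *
r={}
for n in ['scene','top']:
    im,d=bot.read_camera(n); np.savez(f'pics/{n}.npz',im=im,d=d)
    u,v=(345,205) if n=='scene' else (303,195)
    w,h=(50,38)
    cv2.imwrite(f'pics/{n}z0.png',cv2.resize(im[v-h:v+h,u-w:u+w],None,fx=8,fy=8,interpolation=cv2.INTER_CUBIC)[:600])
    for l in ['hub','slot_die','tab','slot_notch','key','key_nose','key_back','channel','gate','base','turret']:
        for o in bot.find_in(n,l)[:4]:
            print(n,l,round(o['p'],2),np.round(o['xy'],1))
print(bot.get_obs()['t'])
E
```

```text
scene hub 0.56 [329.  206.8]
scene tab 0.86 [333.5 212.7]
scene key 0.74 [318.6 162.9]
scene key 0.73 [373.5 194. ]
scene key 0.67 [397.7 175.7]
scene key_nose 0.71 [398.4 174.1]
scene key_nose 0.49 [167.6 229.6]
scene key_nose 0.48 [319.5 163.8]
scene key_nose 0.42 [373.9 197.8]
scene key_back 0.81 [318.3 162.7]
scene key_back 0.63 [401.  177.1]
scene key_back 0.56 [371.3 197. ]
scene key_back 0.35 [370.4 247.3]
scene channel 0.71 [335.2 212. ]
scene channel 0.36 [267.3 246.8]
scene gate 0.89 [333.3 215. ]
scene gate 0.45 [384.1 229.6]
scene base 0.74 [334.5 214.7]
scene base 0.39 [168.9 231.2]
scene turret 0.58 [328.6 213.4]
scene turret 0.48 [166.  228.3]
top hub 0.74 [314.1 192.6]
top hub 0.73 [309.2 198.7]
top slot_die 0.63 [312.6 191.9]
top slot_die 0.54 [192.8 238.5]
top tab 0.75 [315.8 192.5]
top tab 0.73 [374.6 183.4]
top slot_notch 0.95 [312.7 195.2]
top slot_notch 0.19 [269.8 178.5]
top key 0.63 [311.8 256.9]
top key 0.59 [239.2 224.3]
top key 0.43 [276.8 197.3]
top key_nose 0.49 [238.5 225.3]
top key_nose 0.45 [273.8 197.1]
top key_back 0.72 [236.9 227.5]
top key_back 0.57 [272.7 198.4]
top key_back 0.42 [311.5 262. ]
top key_back 0.42 [286.  230.7]
top channel 0.9 [308.4 196.6]
top gate 0.56 [309.9 197.5]
top base 0.97 [310.4 195.6]
top base 0.34 [314. 195.]
top turret 0.72 [315.3 192.8]
1.3
```

```bash
sed -i 's/^$//' h.py; file pics/*z0.png
```

```text
bash: file: command not found
```

View pics/scenez0.png

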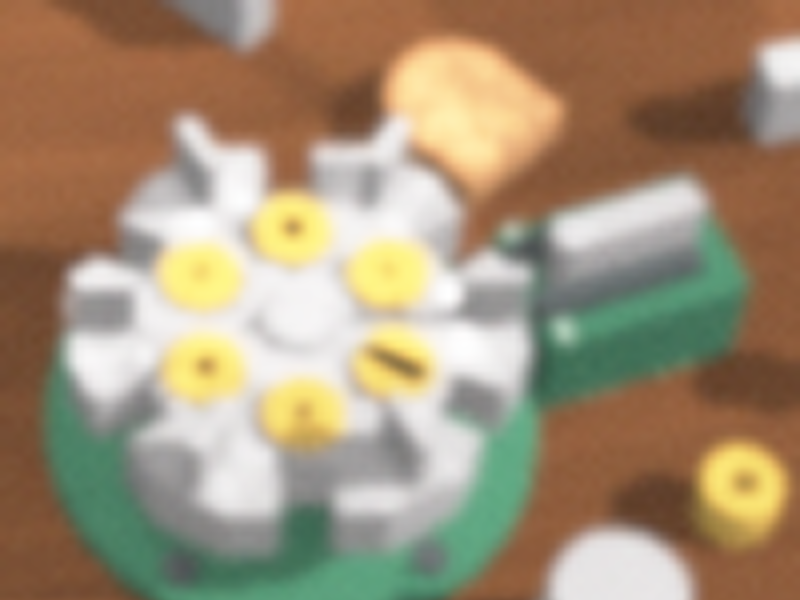

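View pics/topz0.png

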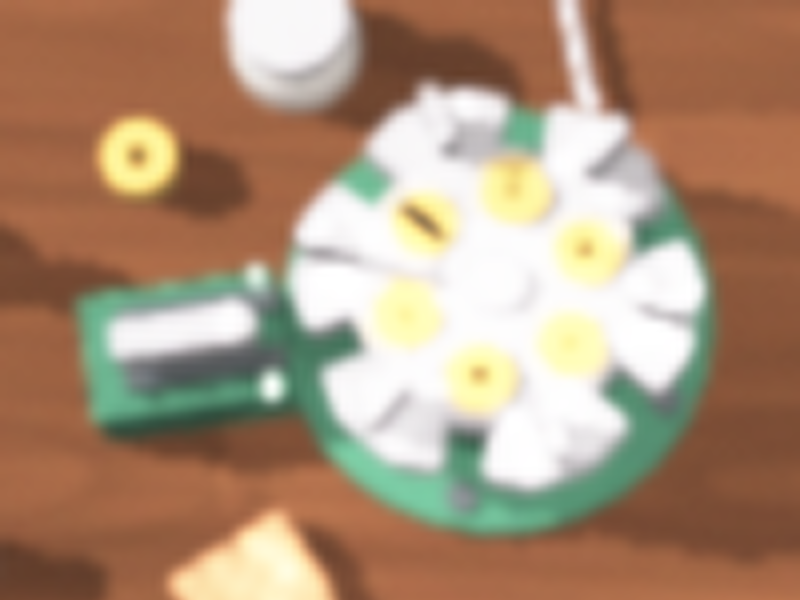

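```bash
python3 - <<'E'
from h import *
from scipy.optimize import least_squares
for n in ['scene','top']:
    f=np.load(f'pics/{n}.npz'); im=f['im'];d=f['d']
    hsv=cv2.cvtColor(im,cv2.COLOR_BGR2HSV)
    m=((hsv[...,0]>18)&(hsv[...,0]<32)&(hsv[...,1]>90)&(hsv[...,2]>150)).astype(np.uint8)
    P=cloud(n,d)
    box=np.zeros_like(m); 
    if n=='scene': box[180:240,305:360]=1
    else: box[170:220,290:345]=1
    k,lab,st,ce=cv2.connectedComponentsWithStats(m*box)
    pts=[]
    for i in range(1,k):
        if st[i,4]<12: continue
        X=ray(n,ce[i],0.079); pts.append(X[:2]); print(n,st[i,4],np.round(ce[i],1),np.round(X,4),'depthcloud',np.round(np.median(P[lab==i],0),4))
    pts=np.array(pts)
    s=least_squares(lambda c:np.hypot(*(pts-c).T)-0.04,pts.mean(0)); print('center',s.x,np.hypot(*(pts-s.x).T),np.degrees(np.arctan2(*(pts-s.x).T[::-1])))
    # green
    g=(hsv[...,0]>60)&(hsv[...,0]<95)&(hsv[...,1]>90)&(P[...,2]>0.044)&(P[...,2]<0.056)
    q=P[g][:, :2]; q=q[np.hypot(*(q-s.x).T)<0.2]
    r=q-s.x; sel=np.hypot(*r.T)>0.095
    print('green arm n',sel.sum(),q[sel].mean(0), np.degrees(np.arctan2(*r[sel].mean(0)[::-1])), np.hypot(*r[sel].T).min(),np.hypot(*r[sel].T).max())
    # key top
    kk=(P[...,2]>0.07)&(P[...,2]<0.09)&(np.hypot(P[...,0]-s.x[0],P[...,1]-s.x[1])>0.088)&(np.hypot(P[...,0]-s.x[0],P[...,1]-s.x[1])<0.2)&(hsv[...,1]<60)
    q=P[kk]; 
    dirn=None
    rr=q[:,:2]-s.x; 
    a=np.degrees(np.arctan2(rr[:,1],rr[:,0])); ok=(a>60)&(a<130); rr=rr[ok]
    print('key n',ok.sum(),rr.mean(0),np.degrees(np.arctan2(rr[:,1].mean(),rr[:,0].mean())), np.hypot(*rr.T).min(),np.hypot(*rr.T).max())
    if len(rr)>5:
        w,V=np.linalg.eigh(np.cov(rr.T)); print('axis',np.degrees(np.arctan2(V[1,1],V[0,1])))
E
```

```text
scene 34 [353.9 183.1] [0.521  0.0676 0.079 ] depthcloud [0.4765 0.087  0.0166]
scene 61 [330.9 195. ] [ 0.5515 -0.0108  0.079 ] depthcloud [ 0.5515 -0.0109  0.0776]
scene 53 [319.4 201.2] [ 0.567  -0.0486  0.079 ] depthcloud [ 0.5673 -0.0487  0.0784]
scene 56 [343.1 201.1] [0.5796 0.0201 0.079 ] depthcloud [0.5792 0.02   0.0781]
scene 58 [320.  212.6] [ 0.6065 -0.0546  0.079 ] depthcloud [ 0.6057 -0.0544  0.0782]
scene 55 [344. 212.] [0.6173 0.0141 0.079 ] depthcloud [0.618  0.0142 0.0782]
scene 65 [332.3 218.5] [ 0.6325 -0.0238  0.079 ] depthcloud [ 0.6317 -0.0235  0.0781]
center [ 0.57988751 -0.00374905] [0.09250685 0.02920985 0.04668445 0.02390022 0.05735917 0.04140939
 0.05632133] [ 129.52969507 -165.9740391  -106.04972494   90.79781967  -62.35569712
   25.47930294  -20.88879764]
green arm n 76 [0.59009049 0.1263855 ] 85.51699446661416 0.09743088593128907 0.1590140186388064
key n 106 [-0.0085352   0.11722719] 94.16430276867912 0.08819671478631817 0.14703177736000894
axis 99.86603800941596
top 23 [316.6 179.4] [ 0.6364 -0.0238  0.079 ] depthcloud [ 0.6354 -0.0252  0.0804]
top 23 [305.7 184.2] [0.6192 0.0124 0.079 ] depthcloud [0.62   0.0115 0.0794]
top 12 [325.5 187.5] [ 0.6088 -0.0542  0.079 ] depthcloud [ 0.6083 -0.0542  0.0793]
center [ 0.595457   -0.01799184] [0.04137455 0.03857465 0.03859619] [ -8.09989559  52.05000391 -69.8192699 ]
green arm n 63 [0.55333799 0.12494559] 106.41853174858676 0.09600373788340005 0.17493487594120102
key n 84 [-0.02386247  0.13322866] 100.15452655648538 0.10428051075081445 0.16443363048182058
axis 99.32764532604337
```

```bash
cat >> h.py <<'E'
from scipy.spatial.transform import Rotation as Ro
C=np.array([.594,-.0175])
def rot():
    o=bot.get_obs(); w,x,y,z=o['tool_rot']; return np.array(o['eef_pos']),Ro.from_quat([x,y,z,w])
def rows(targets):
    """targets: (x,y,z,deg world angle of tool x), tool straight down"""
    p,R=rot()
    for x,y,z,a in targets:
        a=np.radians(a); M=np.c_[[np.cos(a),np.sin(a),0],[np.sin(a),-np.cos(a),0],[0,0,-1]]
        s=R.inv().apply(np.array([x,y,z])-p)*100; w=(R.inv()*Ro.from_matrix(M)).as_rotvec()
        print(np.round(s,2).tolist(),np.round(w,3).tolist())
def tabpose(ang,off,r=.07,z=.088):
    a=np.radians(ang); q=C+r*np.array([np.cos(a),np.sin(a)])-off*np.array([-np.sin(a),np.cos(a)]); return (q[0],q[1],z,ang)
E
python3 - <<'E'
from h import *
rows([tabpose(261.9,.025,z=.2),tabpose(261.9,.025,z=.13),tabpose(261.9,.025)])
E
```

```text
[-37.82, -48.14, 3.13] [-0.0, -0.0, 0.546]
[-37.82, -48.14, 10.13] [-0.0, -0.0, 0.546]
[-37.82, -48.14, 14.33] [-0.0, -0.0, 0.546]
```

```bash
python3 -m creep '[[[-3.8,-4.8,0,0,0,0.1,0],[-7.6,-9.6,0,0,0,0.2,0],[-11.4,-14.4,0,0,0,0.3,0],[-15.2,-19.2,0,0,0,0.4,0],[-19,-24,0,0,0,0.5,0],[-22.8,-28.8,1,0,0,0.546,0],[-26.6,-33.6,2,0,0,0.546,0],[-30.4,-38.4,3,0,0,0.546,0],[-34.2,-43.2,3,0,0,0.546,0],[-37.8,-48.1,3.1,0,0,0.546,0]]]'; python3 - <<'E'
from h import *
p,R=rot();print(p)
im,d=bot.read_camera('top'); cv2.imwrite('pics/t1.png',im[100:300,150:450].repeat(2,0).repeat(2,1))
rows([tabpose(261.9,.025,z=.2),tabpose(261.9,.025,z=.13),tabpose(261.9,.025)])
E
```

```text
t: 2.55
eef_pos: [0.5599, -0.0818, 0.2005]
tool_rot: [0.0, -0.655, 0.755, -0.0]
contact_force: [0.8, 0.2, -1.0]
gripper_width: -0.004
[ 0.5599281  -0.08184045  0.20053152]
[1.21, 0.31, 0.07] [-0.003, 0.006, 0.011]
[1.26, 0.33, 7.07] [-0.003, 0.006, 0.011]
[1.28, 0.35, 11.27] [-0.003, 0.006, 0.011]
```

View pics/t1.png

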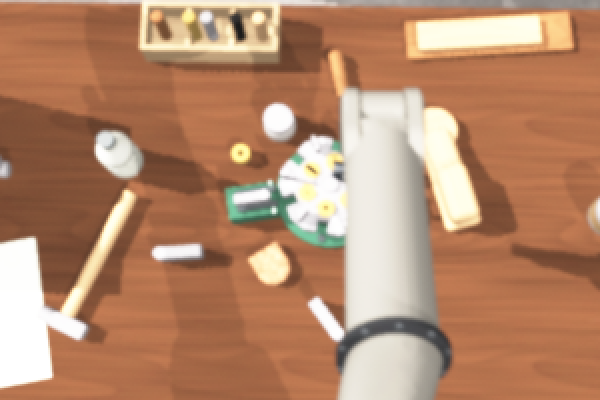

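```bash
python3 -m creep '[[[0,0,1,0,0,0,0],[0,0,3,0,0,0,0],[0,0,5,0,0,0,0],[0,0,7,0,0,0,0],[0,0,7,0,0,0,0],[0,0,7,0,0,0,0]]]'; python3 - <<'E'
from h import *
rows([tabpose(261.9,.025,z=.13),tabpose(261.9,.025)])
im,d=bot.read_camera('scene'); cv2.imwrite('pics/s2.png',cv2.resize(im[150:250,270:420],None,fx=5,fy=5,interpolation=cv2.INTER_CUBIC))
E
```

```text
t: 3.35
eef_pos: [0.5592, -0.0845, 0.1309]
tool_rot: [0.0, -0.655, 0.756, -0.0]
contact_force: [0.6, 0.0, 0.0]
gripper_width: -0.001
[-0.13, -0.0, 0.09] [-0.001, -0.0, -0.001]
[-0.13, -0.0, 4.29] [-0.001, -0.0, -0.001]
```

View pics/s2.png

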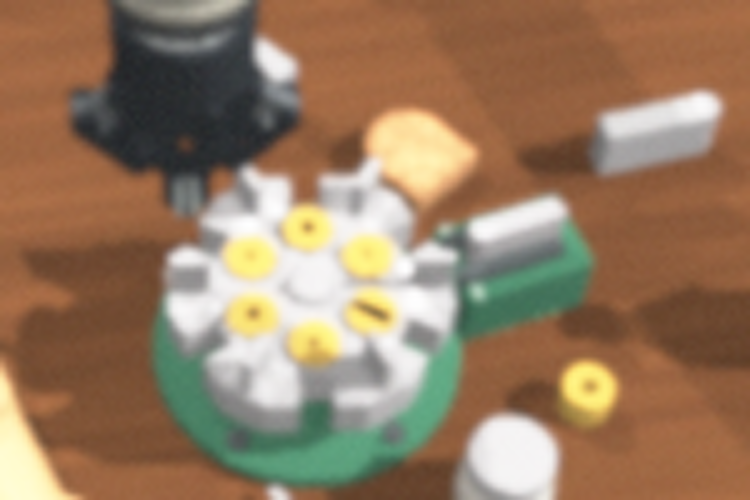

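```bash
python3 -m creep '[[[0,0,1.5,0,0,0,0],[0,0,3,0,0,0,0],[0,0,4,0,0,0,0],[0,0,4,0,0,0,0]]]'; python3 - <<'E'
from h import *
print(bot.get_obs()['eef_pos'])
rows([tabpose(261.9+a,o,z=.09) for a,o in [(0,.020),(0,.015),(5,.015),(10,.015),(15,.015),(20,.015),(25,.015),(30,.015),(35,.015),(40,.015),(44,.015),(47.8,.015)]])
E
```

```text
t: 3.9
eef_pos: [0.5582, -0.0835, 0.089]
tool_rot: [-0.001, -0.656, 0.755, 0.001]
contact_force: [-0.2, 0.9, 0.1]
gripper_width: 0.001
[ 0.5582465  -0.08345422  0.08901399]
[-0.03, -0.61, -0.1] [0.002, -0.0, 0.0]
[-0.03, -1.11, -0.1] [0.002, -0.0, 0.0]
[0.07, -1.73, -0.1] [0.002, -0.0, -0.087]
[0.12, -2.35, -0.1] [0.002, 0.0, -0.174]
[0.12, -2.97, -0.11] [0.002, 0.0, -0.261]
[0.06, -3.59, -0.11] [0.002, 0.0, -0.349]
[-0.05, -4.21, -0.11] [0.002, 0.0, -0.436]
[-0.22, -4.81, -0.11] [0.002, 0.0, -0.523]
[-0.44, -5.4, -0.11] [0.002, 0.001, -0.611]
[-0.7, -5.96, -0.11] [0.002, 0.001, -0.698]
[-0.95, -6.39, -0.11] [0.002, 0.001, -0.768]
[-1.22, -6.79, -0.11] [0.002, 0.001, -0.834]
```

```bash
python3 -m creep '[[[0,-0.4,0,0,0,0,0],[0,-0.8,0,0,0,0,0],[0,-1.1,0,0,0,0,0],[0.05,-1.4,0,0,0,-0.045,0],[0.07,-1.73,0,0,0,-0.087,0],[0.1,-2.05,0,0,0,-0.13,0],[0.12,-2.35,0,0,0,-0.174,0],[0.12,-2.65,0,0,0,-0.217,0],[0.12,-2.97,0,0,0,-0.261,0],[0.06,-3.59,0,0,0,-0.349,0]]]'; python3 - <<'E'
from h import *
im,d=bot.read_camera('scene'); cv2.imwrite('pics/s3.png',cv2.resize(im[150:250,270:420],None,fx=5,fy=5,interpolation=cv2.INTER_CUBIC))
print(bot.get_obs()['eef_pos'])
rows([tabpose(261.9+a,o,z=.09) for a,o in [(20,.015),(25,.015),(30,.015),(35,.015),(40,.015),(44,.015),(47.8,.015)]])
E
```

```text
t: 5.15
eef_pos: [0.5942, -0.089, 0.0902]
tool_rot: [0.0, 0.778, -0.629, -0.0]
contact_force: [-3.2, 0.9, 1.2]
gripper_width: -0.002
[ 0.59545147 -0.0890506   0.09032104]
[-0.03, 0.17, 0.03] [-0.001, 0.0, 0.007]
[0.08, -0.45, 0.03] [-0.001, 0.0, -0.08]
[0.13, -1.07, 0.03] [-0.001, 0.0, -0.167]
[0.13, -1.7, 0.03] [-0.001, 0.0, -0.255]
[0.08, -2.32, 0.03] [-0.001, -0.0, -0.342]
[-0.01, -2.81, 0.03] [-0.001, -0.0, -0.412]
[-0.12, -3.27, 0.03] [-0.001, -0.0, -0.478]
```

View pics/s3.png

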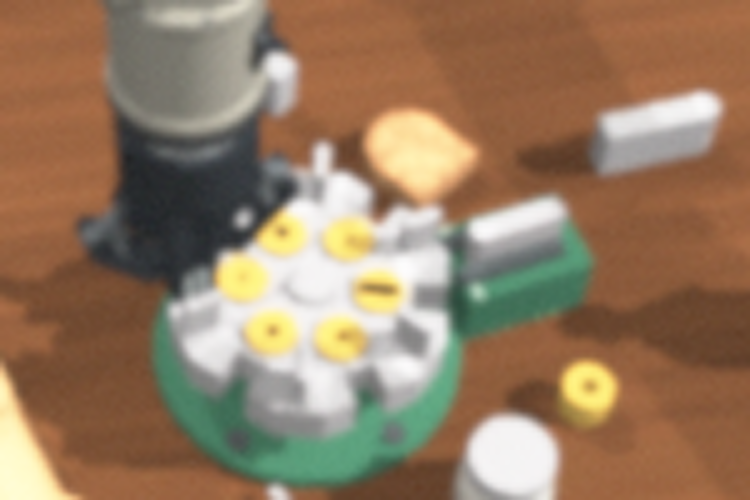

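```bash
python3 -m creep '[[[0.08,-0.35,0,0,0,-0.05,0],[0.11,-0.62,0,0,0,-0.087,0],[0.14,-0.95,0,0,0,-0.13,0],[0.16,-1.24,0,0,0,-0.175,0],[0.16,-1.55,0,0,0,-0.218,0],[0.16,-1.87,0,0,0,-0.262,0],[0.14,-2.18,0,0,0,-0.305,0],[0.11,-2.49,0,0,0,-0.349,0],[0.08,-2.65,0,0,0,-0.37,0],[0.08,-2.65,0,0,0,-0.37,0]]]'; cat > meas.py <<'E'
from h import *
import sys
n='scene'
im,d=bot.read_camera(n); cv2.imwrite(f'pics/{sys.argv[1]}.png',cv2.resize(im[150:250,270:420],None,fx=5,fy=5,interpolation=cv2.INTER_CUBIC))
hsv=cv2.cvtColor(im,cv2.COLOR_BGR2HSV)
m=((hsv[...,0]>18)&(hsv[...,0]<32)&(hsv[...,1]>90)&(hsv[...,2]>150)).astype(np.uint8)
m[:185]=0;m[240:]=0;m[:,:305]=0;m[:,352:]=0
k,lab,st,ce=cv2.connectedComponentsWithStats(m)
c=np.array([.5925,-.0173]); A=[]
for i in range(1,k):
    if st[i,4]<25: continue
    X=ray(n,ce[i],.079)[:2]-c; A.append(np.degrees(np.arctan2(X[1],X[0]))); print(st[i,4],ce[i].round(1),round(np.hypot(*X),4),round(A[-1],1))
ph=np.degrees(np.angle(np.mean(np.exp(1j*np.radians(np.array(A)*6)))))/6
print('die phase mod 60:',ph%60, 'target 99.6%60=39.6', bot.get_obs()['eef_pos'],bot.get_obs()['t'])
E
python3 meas.py s4
```

```text
t: 6.45
eef_pos: [0.6211, -0.0847, 0.0903]
tool_rot: [-0.0, 0.879, -0.476, 0.0]
contact_force: [-0.6, -0.4, -1.4]
gripper_width: 0.005
60 [334.6 195.6] 0.0404 155.4
56 [344.5 203.7] 0.0396 94.6
49 [319.1 209.3] 0.0379 -86.5
59 [341.9 214.5] 0.0396 36.7
59 [328.4 218.3] 0.041 -24.9
die phase mod 60: 35.045642078920466 target 99.6%60=39.6 [ 0.62115986 -0.08468921  0.09040948] 6.5
```

View pics/s4.png

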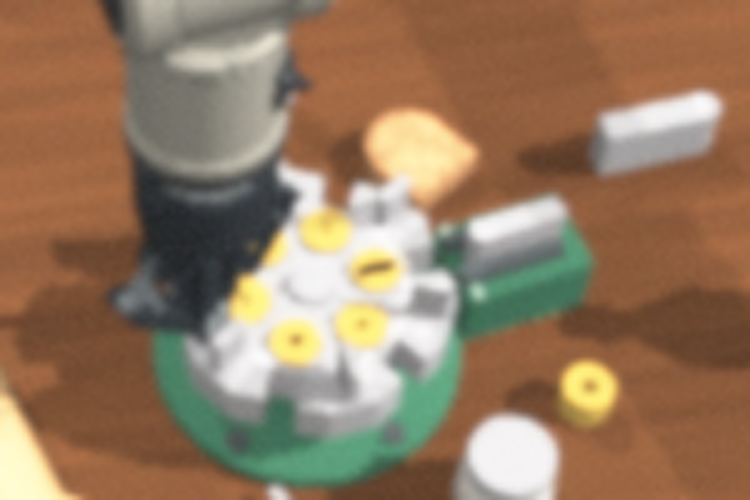

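```bash
python3 -m creep '[[[0.04,-0.15,0,0,0,-0.02,0],[0.07,-0.3,0,0,0,-0.045,0],[0.09,-0.42,0,0,0,-0.065,0],[0.1,-0.54,0,0,0,-0.08,0],[0.1,-0.54,0,0,0,-0.08,0],[0.1,-0.54,0,0,0,-0.08,0]]]';python3 meas.py s5
```

```text
t: 7.25
eef_pos: [0.6261, -0.0824, 0.0904]
tool_rot: [-0.0, 0.898, -0.441, 0.0]
contact_force: [-1.8, -1.0, -0.3]
gripper_width: -0.0
60 [333.6 195.4] 0.0405 159.7
54 [344.2 203. ] 0.0396 98.6
40 [319.8 210.1] 0.0367 -81.5
59 [342.3 213.6] 0.0386 40.9
62 [329.4 218.5] 0.0411 -21.1
die phase mod 60: 39.339889845524226 target 99.6%60=39.6 [ 0.62609501 -0.08242333  0.09042229] 7.3
```

View pics/s5.png

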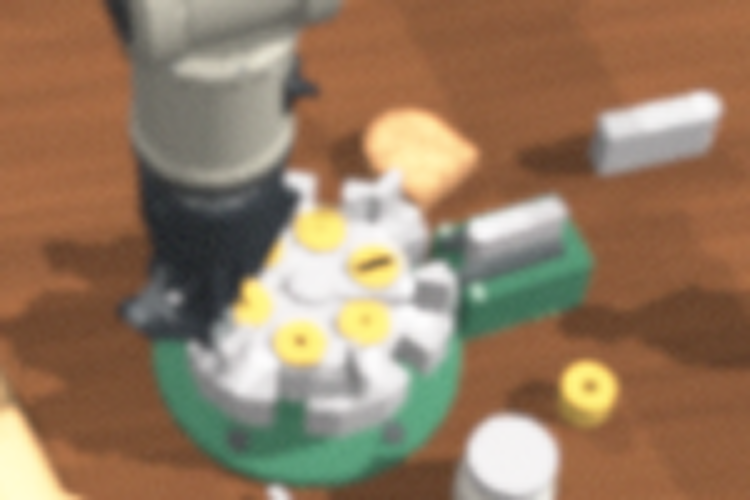

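```bash
python3 -m creep '[[[0,0.6,0,0,0,0,0],[0,1.2,-1,0,0,0,0],[0,1.2,-4,0,0,0,0],[0,1.2,-7,0,0,0,0],[0,1.2,-7,0,0,0,0]]]';cat > key.py <<'E'
from h import *
u=np.radians(99.6); e=np.array([np.cos(u),np.sin(u)]); nn=np.array([e[1],-e[0]])
for n,c in (('scene',[.5925,-.0173]),('top',[.5955,-.018])):
    im,d=bot.read_camera(n); P=cloud(n,d); q=P[...,:2]-c; s=q@e; l=q@nn
    m=(P[...,2]>.074)&(P[...,2]<.086)&(s>.055)&(s<.19)&(abs(l)<.014)
    if n=='top': cv2.imwrite('pics/tkey.png',cv2.resize(im[150:250,230:380],None,fx=5,fy=5,interpolation=cv2.INTER_CUBIC))
    print(n,m.sum(),'s',np.percentile(s[m],[0,5,50,95,100]).round(4),'l',np.percentile(l[m],[0,50,100]).round(4))
    xs=q[m&(s>.09)]; w,V=np.linalg.eigh(np.cov(xs.T)); print('ang',np.degrees(np.arctan2(V[1,1],V[0,1]))%180)
    for o in bot.silhouettes(n,'key')[:4]:
        X=P[o['mask']]; z=X[:,2]; t=X[z>np.percentile(z,90)-.006][:,:2]; 
        (cx,sz,a)=cv2.minAreaRect(t.astype(np.float32)); print(round(o['p'],2),np.round(o['xy']),'rect',np.round(cx,3),np.round(sz,3),'top z',np.percentile(z,90).round(3))
E
python3 key.py; python3 meas.py s6
```

```text
t: 7.92
eef_pos: [0.6182, -0.09, 0.1638]
tool_rot: [-0.001, 0.898, -0.441, 0.003]
contact_force: [0.3, 0.0, -0.4]
gripper_width: 0.003
scene 104 s [0.0553 0.0603 0.1292 0.1581 0.1624] l [-0.0139  0.0006  0.0115]
ang 100.29060944287112
0.62 [399. 176.] rect [0.481 0.242] [0.021 0.08 ] top z 0.041
0.55 [370. 198.] rect [0.569 0.113] [0.017 0.059] top z 0.081
top 94 s [0.0554 0.0576 0.126  0.1602 0.1637] l [-0.0137 -0.001   0.0135]
ang 98.90324589105498
0.68 [242. 228.] rect [0.393 0.104] [0.385 0.054] top z 0.044
0.5 [311. 260.] rect [ 0.372 -0.015] [0.076 0.018] top z 0.044
0.28 [311. 196.] rect [ 0.476 -0.041] [0.403 0.137] top z 0.085
58 [333.7 195.4] 0.0406 159.2
53 [321.  199.5] 0.04 -139.9
55 [344.3 203. ] 0.0397 98.3
53 [318.5 210.3] 0.0406 -82.3
57 [342.3 213.6] 0.0387 41.2
61 [329.4 218.5] 0.0413 -20.9
die phase mod 60: 39.26594764769196 target 99.6%60=39.6 [ 0.61547452 -0.08987655  0.15937327] 8.175
```

View pics/s6.png

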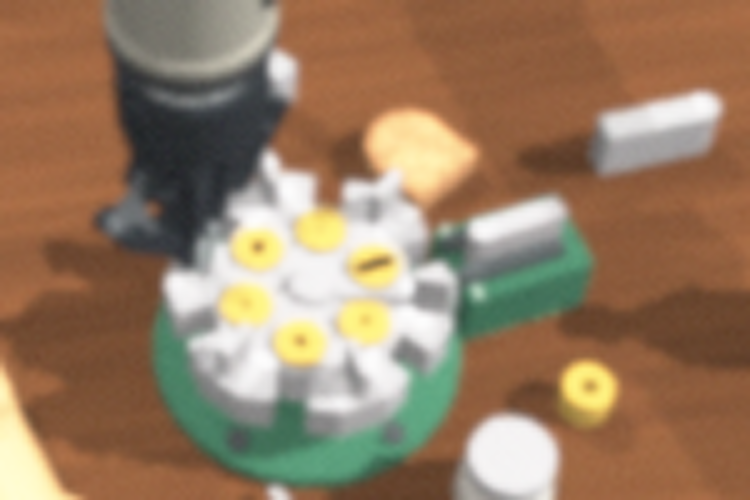

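View pics/tkey.png

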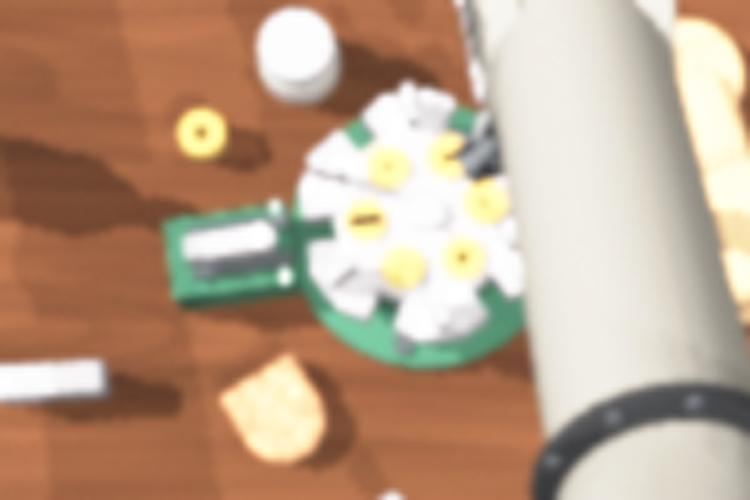

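```bash
python3 - <<'E'
from h import *
u=np.radians(99.6); e=np.array([np.cos(u),np.sin(u)])
f=lambda s,z:(*(C+s*e),z,9.6)
print(bot.get_obs()['eef_pos'],bot.get_obs()['t'])
rows([f(.198,.16),f(.198,.12),f(.198,.068)])
for l in('glue','eyelets'):
    for o in bot.find_in('top',l)[:1]: print(l,o['xy'],ray('top',o['xy'],.1 if l=='glue' else .05))
E
```

```text
[ 0.61547452 -0.08987655  0.15937327] 8.175
[-24.51, -12.05, -0.05] [0.001, 0.002, -1.081]
[-24.5, -12.05, 3.95] [0.001, 0.002, -1.081]
[-24.5, -12.06, 9.15] [0.001, 0.002, -1.081]
glue [210.1, 177.1] [0.63389139 0.3292938  0.1       ]
eyelets [288.2, 159.1] [0.71515714 0.0759928  0.05      ]
```

```bash
python3 -m creep '[[[-3,-1.5,0,0,0,-0.15,0],[-6,-3,0,0,0,-0.3,0],[-9,-4.5,0,0,0,-0.45,0],[-12,-6,0,0,0,-0.6,0],[-15,-7.5,0,0,0,-0.75,0],[-18,-9,0,0,0,-0.9,0],[-21,-10.5,0,0,0,-1.05,0],[-23.5,-11.5,0,0,0,-1.08,0],[-24.5,-12,0,0,0,-1.08,0],[-24.5,-12,0,0,0,-1.08,0]]]'; python3 - <<'E'
from h import *
u=np.radians(99.6); e=np.array([np.cos(u),np.sin(u)])
f=lambda s,z:(*(C+s*e),z,9.6)
im,d=bot.read_camera('top'); im,d=bot.read_camera('top')
print(bot.get_obs()['eef_pos'],bot.get_obs()['t'])
rows([f(.198,.16),f(.198,.12),f(.198,.068)])
E
```

```text
t: 9.52
eef_pos: [0.5614, 0.1776, 0.1602]
tool_rot: [0.0, 0.997, 0.083, -0.0]
contact_force: [0.2, -0.4, 0.2]
gripper_width: -0.004
[0.56190532 0.17597476 0.16012222] 9.625
[-0.06, -0.19, 0.01] [0.001, 0.0, -0.003]
[-0.06, -0.19, 4.01] [0.001, 0.0, -0.003]
[-0.06, -0.2, 9.21] [0.001, 0.0, -0.003]
```

```bash
python3 -m creep '[[[0,0,2,0,0,0,0],[0,0,4,0,0,0,0],[0,0,6,0,0,0,0],[0,0,8,0,0,0,0],[0,0,9,0,0,0,0],[0,0,9.1,0,0,0,0],[0,0,9.1,0,0,0,0]]]'; python3 meas.py s7
```

```text
t: 10.5
eef_pos: [0.5618, 0.1778, 0.0698]
tool_rot: [-0.0, 0.997, 0.083, 0.0]
contact_force: [0.3, -0.1, -0.3]
gripper_width: 0.002
61 [333.9 195.4] 0.0409 158.4
58 [320.9 199.1] 0.0409 -141.4
53 [344.2 202.9] 0.0398 98.8
53 [318.5 210.3] 0.0406 -82.3
57 [342.3 213.6] 0.0387 41.2
61 [329.4 218.5] 0.0413 -20.9
die phase mod 60: 38.9686747200323 target 99.6%60=39.6 [0.56197245 0.17777447 0.07001059] 10.55
```

View pics/s7.png

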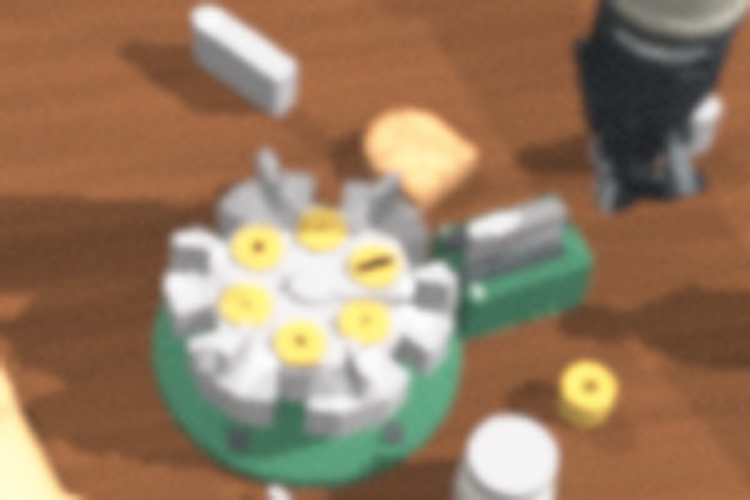

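```bash
python3 - <<'E'
from h import *
p,R=rot(); print(p,R.as_matrix().round(2).tolist()); print((proj('scene',[p,p+[0,0,.05]])-[270,150])*5)
im,d=bot.read_camera('scene')
cv2.imwrite('pics/s8.png',cv2.resize(im[120:220,340:460],None,fx=6,fy=6,interpolation=cv2.INTER_CUBIC))
im,d=bot.read_camera('top')
cv2.imwrite('pics/t8.png',cv2.resize(im[150:250,230:330],None,fx=6,fy=6,interpolation=cv2.INTER_CUBIC))
E
```

```text
[0.56197245 0.17777447 0.07001059] [[0.99, 0.17, 0.0], [0.17, -0.99, 0.0], [0.0, -0.0, -1.0]]
[[610.25366095 201.08159016]
 [624.38203502 151.72031154]]
```

View pics/s8.png

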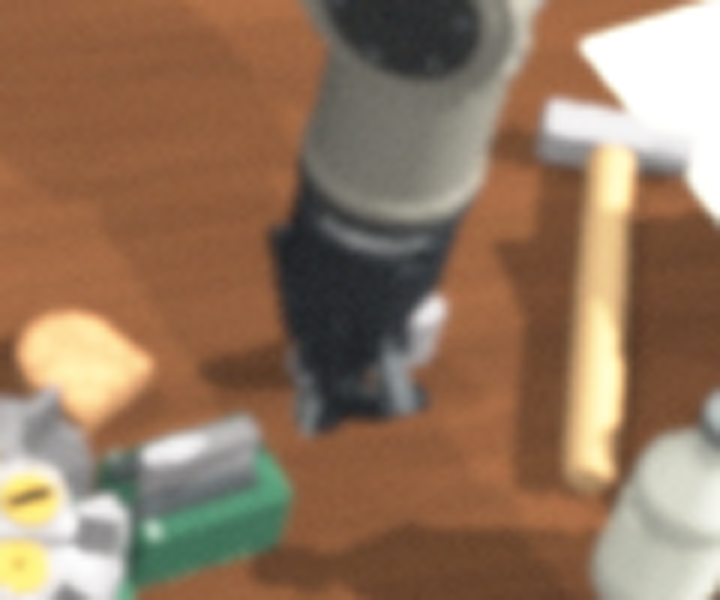

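View pics/t8.png

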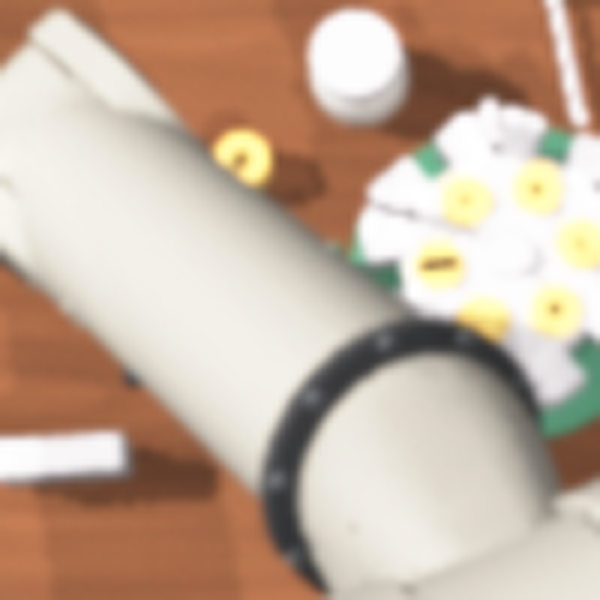

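```bash
python3 -m creep '[[[0,0.5,0.3,0,0,0,0],[0,1,0.3,0,0,0,0],[0,1.5,0.3,0,0,0,0],[0,2,0.3,0,0,0,0],[0,2.3,0.3,0,0,0,0],[0,2.6,0.3,0,0,0,0],[0,2.9,0.3,0,0,0,0],[0,3.2,0.3,0,0,0,0],[0,3.5,0.3,0,0,0,0],[0,3.8,0.3,0,0,0,0]]]'; python3 meas.py s9
```

```text
t: 11.9
eef_pos: [0.5678, 0.1399, 0.0663]
tool_rot: [-0.0, 0.997, 0.083, 0.0]
contact_force: [0.0, 0.6, 0.0]
gripper_width: -0.001
62 [333.9 195.5] 0.0405 158.4
60 [321.2 199.2] 0.04 -141.6
60 [344.3 202.6] 0.0404 100.1
53 [318.5 210.3] 0.0406 -82.3
57 [342.3 213.6] 0.0387 41.2
61 [329.4 218.5] 0.0413 -20.9
die phase mod 60: 39.11882344226969 target 99.6%60=39.6 [0.56791471 0.13939958 0.0663017 ] 11.95
```

View pics/s9.png

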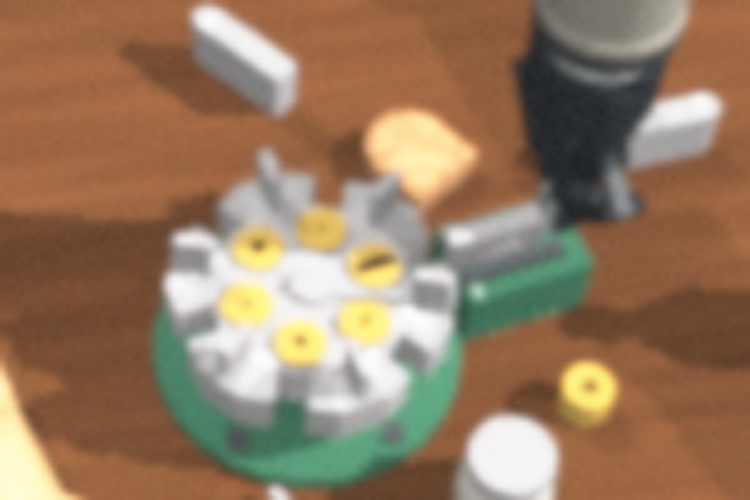

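```bash
python3 -m creep '[[[0,0.3,0,0,0,0,0],[0,0.6,0,0,0,0,0],[0,0.9,0,0,0,0,0],[0,1.2,0,0,0,0,0],[0,1.5,0,0,0,0,0],[0,1.8,0,0,0,0,0],[0,2.0,0,0,0,0,0],[0,2.2,0,0,0,0,0],[0,2.4,0,0,0,0,0],[0,2.4,0,0,0,0,0]]]'; python3 meas.py s10
```

```text
t: 13.2
eef_pos: [0.5719, 0.1162, 0.0664]
tool_rot: [0.0, 0.997, 0.083, 0.0]
contact_force: [-0.3, 2.8, 2.1]
gripper_width: 0.0
62 [333.9 195.5] 0.0405 158.4
57 [321.2 199.2] 0.0401 -141.7
53 [344.3 202.7] 0.0403 99.9
55 [318.5 210.4] 0.0406 -81.9
58 [342.3 213.6] 0.0385 41.2
62 [329.4 218.5] 0.0411 -20.8
die phase mod 60: 39.164162566045306 target 99.6%60=39.6 [0.57182656 0.11625204 0.06635008] 13.25
```

View pics/s10.png

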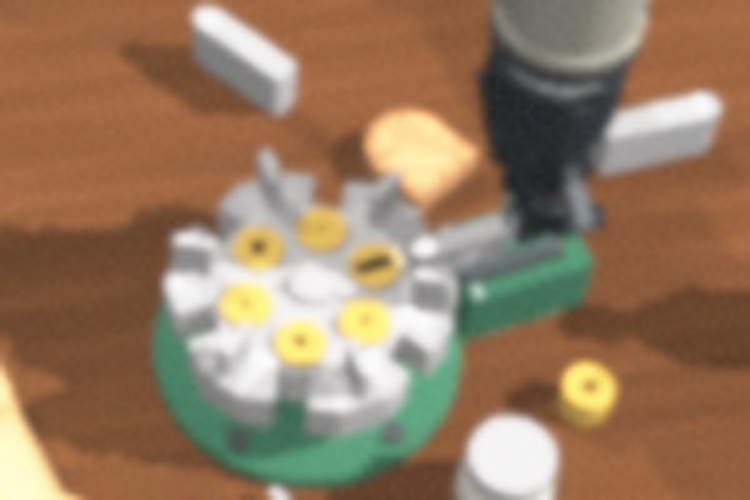

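```bash
python3 -m creep '[[[0,0.15,0,0,0,0,0],[0,0.3,0,0,0,0,0],[0,0.4,0,0,0,0,0],[0,0.5,0,0,0,0,0],[0,0.6,0,0,0,0,0],[0,0.6,0,0,0,0,0]]]'
```

```text
t: 14.0
eef_pos: [0.5725, 0.1123, 0.0665]
tool_rot: [-0.001, 0.996, 0.084, 0.0]
contact_force: [-1.1, 5.9, 2.1]
gripper_width: -0.001
```

```bash
python3 -m creep '[[[0,0.1,0,0,0,0,0],[0,0.2,0,0,0,0,0],[0,0.25,0,0,0,0,0],[0,0.25,0,0,0,0,0]]]'; python3 meas.py s11; python3 key.py | head -2
```

```text
t: 14.5
eef_pos: [0.5726, 0.1121, 0.0666]
tool_rot: [-0.003, 0.996, 0.085, 0.0]
contact_force: [-1.6, 10.3, 0.9]
gripper_width: 0.003
61 [333.9 195.5] 0.0403 158.1
58 [321.1 199.2] 0.0401 -141.4
55 [344.4 202.6] 0.0407 99.9
53 [318.5 210.3] 0.0406 -82.3
58 [342.3 213.6] 0.0385 41.2
61 [329.4 218.5] 0.0413 -20.9
die phase mod 60: 39.08986478465538 target 99.6%60=39.6 [0.57256461 0.11212294 0.06656102] 14.55
scene 112 s [0.0552 0.0623 0.0918 0.1217 0.1348] l [-0.0121  0.0004  0.0131]
ang 84.567842426757Traceback (most recent call last):
  File "key.py", line 7, in <module>
    print(n,m.sum(),'s',np.percentile(s[m],[0,5,50,95,100]).round(4),'l',np.percentile(l[m],[0,50,100]).round(4))
                        ~~~~~~~~~~~~~^^^^^^^^^^^^^^^^^^^^^^
    return _quantile_unchecked(
        a, q, axis, out, overwrite_input, method, keepdims, weights)
    return _ureduce(a,
                    func=_quantile_ureduce_func,
    ...<5 lines>...
                    overwrite_input=overwrite_input,
                    method=method)
    r = func(a, **kwargs)
    result = _quantile(arr,
                       quantiles=q,
    ...<2 lines>...
                       out=out,
                       weights=wgt)
    slices_having_nans = np.isnan(arr[-1, ...])
                                  ~~~^^^^^^^^^
IndexError: index -1 is out of bounds for axis 0 with size 0
```

View pics/s11.png

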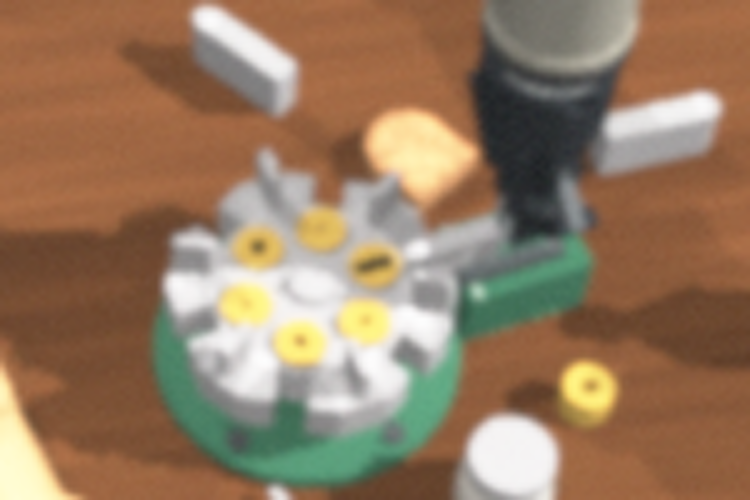

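```bash
python3 -m creep '[[[0,0.2,0,0,0,0,0],[0,0.2,0,0,0,0,0],[0,0,0,0,0,0,0],[0,-0.6,0,0,0,0,0],[0,-1.5,0,0,0,0,0],[0,-3,-1,0,0,0,0],[0,-5,-4,0,0,0,0],[0,-7,-8,0,0,0,0],[0,-9,-10,0,0,0,0],[0,-9,-10,0,0,0,0]]]'
python3 -m creep '[[[0,-5,-3,0,0,0,0],[0,-10,-5,0,0,0,0],[0,-14,-5,0,0,0,0],[0,-14,-5,0,0,0,0],[0,-14,-5,0,0,0,0]]]'; python3 meas.py s12;python3 key.py
```

```text
t: 15.95
eef_pos: [0.5585, 0.1996, 0.1686]
tool_rot: [-0.001, 0.996, 0.085, 0.002]
contact_force: [0.7, -1.1, -0.4]
gripper_width: 0.005
t: 16.58
eef_pos: [0.5352, 0.3328, 0.2149]
tool_rot: [0.001, 0.997, 0.083, -0.001]
contact_force: [-0.2, -0.4, -0.3]
gripper_width: -0.001
56 [333.5 195.4] 0.0407 159.8
49 [320.9 199.4] 0.0401 -139.9
53 [344.2 202.9] 0.0398 98.8
52 [318.4 210.3] 0.0408 -82.4
57 [342.3 213.6] 0.0387 41.2
59 [329.3 218.6] 0.0416 -21.4
die phase mod 60: 39.35330659716348 target 99.6%60=39.6 [0.53551035 0.33230781 0.2150247 ] 16.625
scene 107 s [0.0569 0.0601 0.0866 0.1163 0.1205] l [-0.0139  0.      0.0109]
ang 101.2920280810646
0.71 [319. 162.] rect [ 0.372 -0.015] [0.078 0.022] top z 0.04
0.66 [397. 175.] rect [0.82  0.019] [0.07  0.869] top z 0.041
0.41 [360. 198.] rect [ 0.878 -0.065] [0.05  0.696] top z 0.081
top 91 s [0.0559 0.0585 0.0815 0.1164 0.1203] l [-0.0127 -0.      0.014 ]
ang 92.95610718240395
0.52 [311. 258.] rect [ 0.338 -0.028] [0.149 0.032] top z 0.045
0.5 [289. 195.] rect [0.432 0.006] [0.345 0.053] top z 0.085
```

View pics/s12.png

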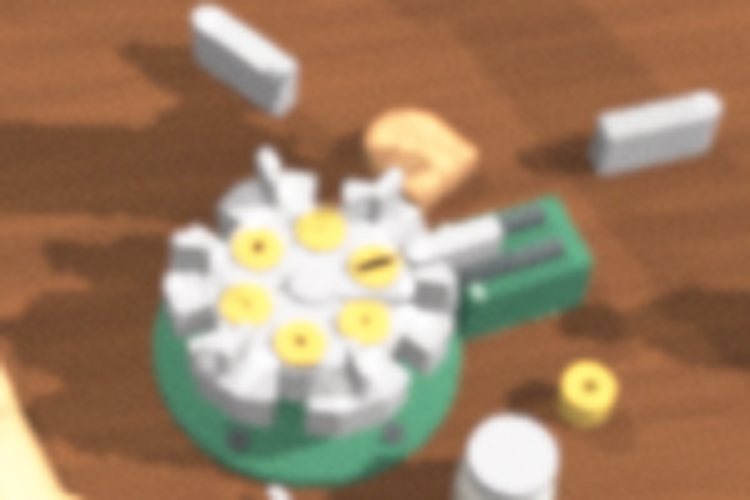

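View pics/tkey.png

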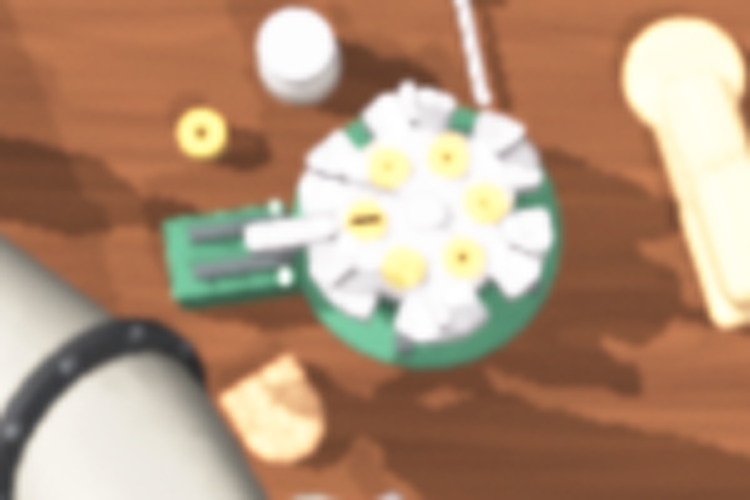

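Key back now lies 120 mm from the axis in both views, which is fully home. The key is flat in its channel, the slot die faces it and the robot is clear.

```bash
python3 -c "
from station import bot
print(bot.get_obs()['contact_force'],bot.get_obs()['joint_vel'].round(3)); print(bot.hand_in())"
```

```text
[0.14168143 0.3968812  1.04164137] [-0.004 -0.003 -0.007 -0.003 -0.001  0.003 -0.   ]
the job is handed in; nothing more can be done
None
```

The turret is locked. I pushed one tab with the closed fingertips and stepped the turret about 47° counter-clockwise, until the slot die faced the key channel. Then I pushed the key (the 60 mm one in the channel; the other two measure about 80 mm) along its channel until it stopped, with about 10 N and no further movement. I handed the job in at about 17 s.

**Last checks:**
- **Turret:** the six dies put the slot die at about 99.4°, against about 99.6° for the channel. That is within about 0.5 mm at the notch mouth.
- **Key:** its outer end measured 120 mm from the axis in both cameras, which is fully home. Its top stood about 81 mm above the table, so it lies flat.
- **Robot and bench:** the arm was clear and still. The bystanders visible in the last pictures looked unmoved, but I did not measure them. The glue bottle, mallet and tin were outside those crops.

**Checks that disagreed:**
- **Key direction:** the key's axis came out as 101° in the scene camera and 93° in the top camera. The selection had picked up turret surface as well as key, and both pictures show the key straight in its channel.
- **Key outline:** the networks' outlines of the inserted key spilled onto other things, so I did not use them for its final position.

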